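Set up the sorting row along the porch peg rack

ROBOT

A 6-joint arm with a two-finger parallel gripper is mounted at the origin on the work surface. World frame = base frame: x ahead of the robot, y to its left, z up, the work surface at z = 0. Lengths are in m, angles in rad, forces in N, time in s.
With the tool pointing down it reaches from about 0.325 to 0.775 m from the base axis. Payload 5.5 kg.
Tool frame: the origin (TCP) lies midway between the tips of the shut fingers; the grasp point (between the pads) lies 19 mm behind it; z points along the fingers, y is the direction in which the jaws open and shut (so a half turn about z gives the same grasp; the last joint's range is limited). The gripper opens to 88 mm and grips with 3 to 60 N. Pads are 20 mm wide; open, the fingers measure 115 mm over their backs; the gripper's body (75 mm by 178 mm) begins 61 mm behind the grasp point.
Start: joints at [-1.242, 0.091, 1.231, -0, 1.82, -0.057], TCP at [0.226, -0.556, 0.223] pointing down, gripper open.
Joint ranges: [-2.87, 2.87], [-0.86, 2.18], [0.17, 2.46], [-1.51, 4.65], [0.06, 2.69], [-2.65, 2.65]. Speed limits (rad/s): [2.57, 2.57, 3.01, 3.14, 3.14, 3.14].

INTERFACE

Orientations are given as a unit quaternion [x, y, z, w].
In Python, from station import get_obs, get_image, camera_model, hand_in gives the robot as it stands.
- The arm moves only by the tool play_rows, never from a script. Its argument "plan" is one flat list of numbers, 7 for each row, row after row: the shift along the tool's x, y, z in cm, then the turn, a rotation vector about the tool's x, y, z in degrees, then the finger opening in cm, from 0 to 8.78. In form: [x, y, z, ax, ay, az, claw, x, y, z, ax, ay, az, claw, ...]. A call has 1 to 20 rows; each row is the pose to reach, as a shift and turn from the pose commanded when the call began, along the tool's axes at that moment; what a row does not reach only later rows make up. A row lasts 1/10 s, in which the tool goes at most 50 mm and 8.59 degrees, less where a joint would pass 70% of its speed; a pose out of reach is approached as far as the arm can. A call with a gripper value outside its range is refused whole. The fingers move at their own pace and stop on an object; the grip force is fixed at half the most. Time passes only in rows, so rows that repeat a pose let the fingers close. It gives the time, the measured TCP pose, the force and the opening at its end, in the units of the state.
- get_obs(): the state, without advancing time (a new reading comes with each control period).
- get_image(name): name is "scene" or "side" or "wrist"; returns the picture (480x640x3 uint8, red, green, blue); there is no depth.
- camera_model(name): a dict with "intrinsics" (3x3 intrinsics, pixels), "dist_coeffs" ([k1, k2, p1, p2, k3] as OpenCV has them; the pictures are not rectified), "camera_from_world" (4x4, takes a point from world to camera coordinates); the wrist camera has in their place "T_tool_cam" (4x4, takes a point from camera to tool coordinates, whose origin is the TCP and whose axes are the flange's). Camera axes: x right, y down, z forward; pixel columns grow to the right and rows downward; lengths in m; the calibration is good to about 2 mm. A picture is of the moment at which its call begins: read the wrist's pose just before it. camera_model takes no time and is no camera call.
- hand_in(): hands the job in, once; it reports no verdict.
The state is a dict: "clock": time; "qpos": joint angles; "joint_velocities": joint speeds; "tau": joint torques, N m; "tcp_pos": TCP position; "ee_rot": TCP orientation; "force": force on the tool from outside, world axes, zero at the start; "moment": the same for the moment, N m; "width": opening from 0.0 (shut) to 1.0 (fully open).
Only numpy, scipy, OpenCV 4.12 (cv2) and the standard library are available. Lean on these libraries where they do the work, as an engineer would, in place of code of your own. Each camera call takes 0.05 s, during which the arm holds its last target.

TASK

Set up the sorting row along the front of the wooden peg rack, the side facing the robot, each thing centred 9 cm straight out from its peg: the tall glass jar in front of the end peg nearer the can crusher, the short glass jar in front of the other end peg, and the grey dish in front of the middle peg, between the jars, with its long side running along the rack. Put the loose steel lid centred on top of the tall jar to cover its mouth, leave everything standing upright and let go, and do not shift the padlock, pebble, tea light or crushed can.

Things in the scene. Friction and masses are not known exactly. Their poses are not given: they have to be found in the camera images.
- tall_jar: loose open-topped clear glass jar, a straight cylinder 58 mm in diameter and 120 mm high, wall 4 mm, about 0.25 kg; origin at the centre of its underside, z up (along the jar's axis)
- short_jar: loose open-topped clear glass jar, a straight cylinder 66 mm in diameter and 70 mm high, wall 4 mm, about 0.2 kg; origin at the centre of its underside, z up (along the jar's axis)
- lid: loose flat round steel lid lying knob up: disc 72 mm in diameter and 7 mm thick, flat beneath, with a round knob in the middle, 22 mm in diameter from 15 to 33 mm above the underside (narrower neck below); about 0.12 kg; origin at the centre of its underside, z up
- dish: loose grey ceramic open rectangular dish 60 mm wide (its x), 110 mm long (its y), 34 mm high, walls 6 mm, about 0.28 kg; its two ends are alike; origin at the centre of its underside, z up
- peg_rack: fixed wooden peg rack on the bench: a board 60 mm deep (its x), 400 mm long (its y) and 22 mm high, carrying three upright pegs (22 mm wide at the head, tops 78 mm above the bench) in a line along its middle, at y = -150, 0 and +150 mm; origin at the centre of its underside, under the middle peg; its front, the side towards the robot, looks along its -x, and its +y is to the left as the robot sees it
- crusher_front (a point): fixed aluminium can crusher lying on the bench: bed 300 mm long (its x), 110 mm wide, about 105 mm high, with a hinged arm on top that ends, towards the robot, in a black cross grip and may stand raised, its end up to 230 mm above the bench; it stands beyond either the left or the right end of the rack, the green recycling bin (240 mm wide, 212 mm high) beyond the other; this point lies on the bed at the middle of its end towards the robot, 12 mm above the bench
- padlock: loose brass padlock lying flat, 26 x 50 x 18 mm; a bystander to leave alone; origin near its middle, at bench level
- pebble: loose round grey beach pebble 36 mm in diameter, 19 mm high; a bystander to leave alone; origin at the centre of its underside, z up
- tealight: loose aluminium tea light 38 mm in diameter, 16 mm high, white on top; a bystander to leave alone; origin at the centre of its underside, z up
- crushed_can: loose crushed aluminium drinks can, a ridged puck 68 mm in diameter, 26 mm high; a bystander to leave alone; origin at the centre of its underside, z up
Things that resemble listed ones, but are neither listed nor needed, are in the scene too. There is more than one size of the dish; the job needs the largest.

How it is judged:
At the end, for the whole second after the job is handed in: Tall jar, short jar and dish each stand 90 mm in front of their pegs within 15 mm along and across the rack, dish parallel to it within 0.25 rad; lid flat on the tall jar's rim, centred within 10 mm; all four upright within 0.08 rad, released and at rest (((y of crusher_front in the frame of peg_rack above 0 m and x of tall_jar in the frame of peg_rack between -0.105 and -0.075 m and y of tall_jar in the frame of peg_rack between 0.135 and 0.165 m and x of short_jar in the frame of peg_rack between -0.105 and -0.075 m and y of short_jar in the frame of peg_rack between -0.165 and -0.135 m) or (y of crusher_front in the frame of peg_rack below 0 m and x of tall_jar in the frame of peg_rack between -0.105 and -0.075 m and y of tall_jar in the frame of peg_rack between -0.165 and -0.135 m and x of short_jar in the frame of peg_rack between -0.105 and -0.075 m and y of short_jar in the frame of peg_rack between 0.135 and 0.165 m)) and x of dish in the frame of peg_rack between -0.105 and -0.075 m and y of dish in the frame of peg_rack between -0.015 and 0.015 m and angle between the y axis of dish and the y axis of peg_rack, either way round below 0.25 rad and horizontal distance between lid and tall_jar below 0.01 m and z of lid in the frame of tall_jar between 0.115 and 0.125 m and angle between each of tall_jar, short_jar, lid, dish's own z axis and vertical below 0.08 rad and height (world z) of each of tall_jar, short_jar, dish below 0.006 m and linear speed of each of tall_jar, short_jar, lid, dish below 0.02 m/s); the robot touches nothing.
It fails at once if the padlock is shifted by more than 12 mm (distance of padlock from where it was at the start of the episode above 0.012 m).
It fails at once if the pebble is shifted by more than 12 mm (distance of pebble from where it was at the start of the episode above 0.012 m).
It fails at once if the tealight is shifted by more than 12 mm (distance of tealight from where it was at the start of the episode above 0.012 m).
It fails at once if the crushed can is shifted by more than 12 mm (distance of crushed_can from where it was at the start of the episode above 0.012 m).
It also fails if it takes over 125 s, if anything falls off the work surface, if the arm or the gripper's body presses on something with over 40 N, if the wrist force passes 120 N, or if a joint passes its speed limit or range.

## Working session

There is one attempt and no reset: what is moved stays moved. The work goes in short steps, Python scripts to look and compute and a tool call to move; the robot and the scene stay as the last step left them, time stands still between calls to the robot, and variables do not carry over. Pictures are saved under pics/ and viewed, and the job is handed in when it is done.

Besides the shell and the picture viewer there is one more tool, called after "Emit:" by a JSON object that holds its "name" and its "arguments", one argument or row to a line. play_rows: Moves the arm, as the interface text tells. Its arguments: {"type":"object","properties":{"plan":{"type":"array"}},"required":["plan"]}

```bash
ls; mkdir -p pics
cat > h.py <<'E'
import numpy as np,cv2
from station import *
def snap(n,f):
    im=get_image(n); cv2.imwrite('pics/'+f,im[:,:,::-1]); return im
def ray_fixed(name,px,z=0.0):
    m=camera_model(name);K=np.array(m['intrinsics']);d=np.array(m['dist_coeffs']);T=np.array(m['camera_from_world'])
    return _r(K,d,np.linalg.inv(T),px,z)
def _r(K,d,Twc,px,z):
    p=cv2.undistortPoints(np.array(px,float).reshape(-1,1,2),K,d).reshape(-1,2)
    out=[]
    zz=np.broadcast_to(z,(len(p),))
    for q,zq in zip(p,zz):
        v=Twc[:3,:3]@np.array([q[0],q[1],1]);c=Twc[:3,3]
        out.append(c+v*(zq-c[2])/v[2])
    return np.array(out)
def proj(name,P):
    m=camera_model(name);K=np.array(m['intrinsics']);d=np.array(m['dist_coeffs']);T=np.array(m['camera_from_world'])
    return cv2.projectPoints(np.array(P,float).reshape(-1,3),cv2.Rodrigues(T[:3,:3])[0],T[:3,3],K,d)[0].reshape(-1,2)
E
python3 - <<'E'
from h import *
o=get_obs();print(o)
snap('scene','s0.png');snap('side','d0.png');snap('wrist','w0.png')
for n in('scene','side','wrist'):print(n,camera_model(n))
E
```

```text
pics
{'clock': 0.0, 'qpos': array([-1.24170289e+00,  9.18182833e-02,  1.23183303e+00,  6.16080874e-06,
        1.81978911e+00, -5.66819755e-02]), 'joint_velocities': array([ 0.00146975, -0.0012405 , -0.00040845,  0.00088555, -0.00130292,
        0.00021415]), 'tau': array([-1.72593722e-03, -4.46449006e+01, -4.06446540e+01,  6.93858694e-02,
        2.91986897e-02, -1.64506678e-04]), 'tcp_pos': array([ 0.22568556, -0.55563248,  0.22156101]), 'ee_rot': array([ 9.81454208e-01,  1.91694506e-01, -1.22491385e-04, -9.15734741e-04]), 'force': array([-0.30221742,  0.54146483,  0.43173011]), 'moment': array([-0.02006693,  0.01022419, -0.01907306]), 'width': 1.0004962192795688}
scene {'intrinsics': array([[474.35905186,   0.        , 320.24370687],
       [  0.        , 474.35905186, 242.34035126],
       [  0.        ,   0.        ,   1.        ]]), 'dist_coeffs': array([-0.00236667,  0.        ,  0.        ,  0.        ,  0.        ]), 'camera_from_world': array([[ 0.43048661,  0.90257876,  0.00573236, -0.21135915],
       [ 0.63432869, -0.29801393, -0.71331256, -0.31651702],
       [-0.642112
[... 654 characters left out ...]
[ 0.00000000e+00,  0.00000000e+00,  0.00000000e+00,
         1.00000000e+00]])}
wrist {'intrinsics': array([[420.24492321,   0.        , 322.91894756],
       [  0.        , 420.24492321, 236.6068745 ],
       [  0.        ,   0.        ,   1.        ]]), 'dist_coeffs': array([-0.06875764,  0.        ,  0.        ,  0.        ,  0.        ]), 'T_tool_cam': array([[ 2.32118704e-04, -9.59647244e-01, -2.81206532e-01,
         7.69389784e-02],
       [ 9.99999926e-01,  3.09259477e-04, -2.29942447e-04,
        -9.46387986e-04],
       [ 3.07629420e-04, -2.81206458e-01,  9.59647244e-01,
        -1.60805217e-01],
       [ 0.00000000e+00,  0.00000000e+00,  0.00000000e+00,
         1.00000000e+00]])}
```

View pics/s0.png

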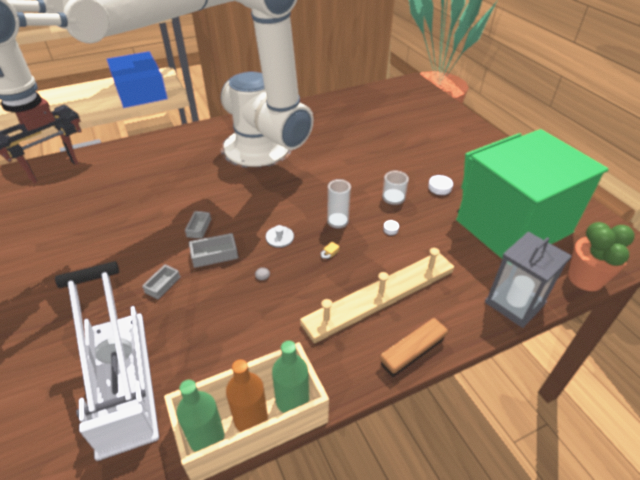

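View pics/d0.png

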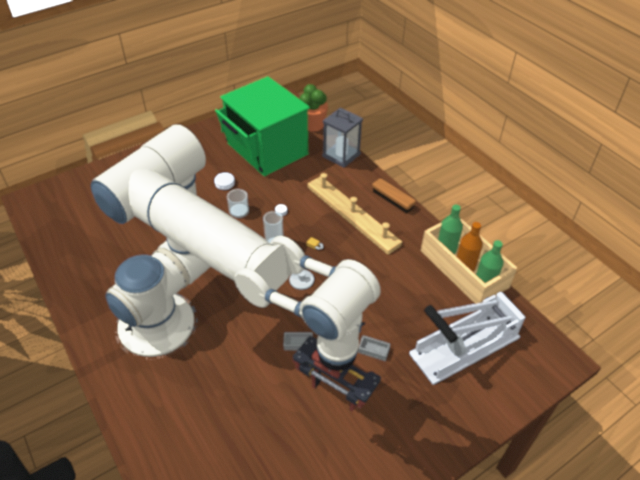

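View pics/w0.png

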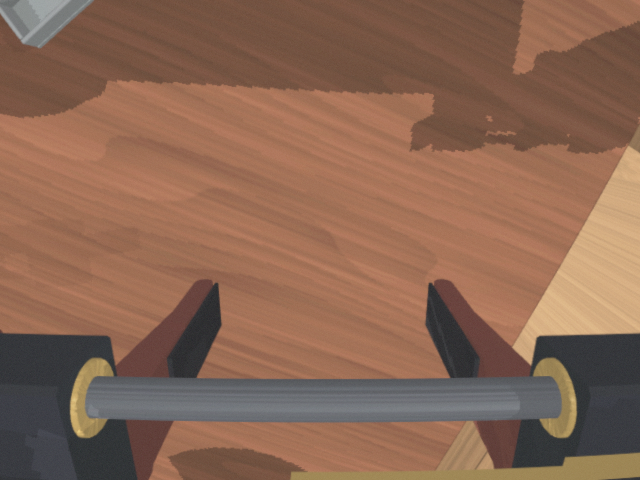

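The scene picture shows the tall jar at (339,205), short jar (395,188), lid (280,236), three dishes (largest near (213,250)), padlock (330,250), pebble (262,274), tea light (391,227), can perhaps at (440,185), crusher on the left (110,380) and the bin on the right. I'll enlarge it.

Run:
```python
import cv2
a=cv2.imread('pics/s0.png')
c=a[165:305,130:290];cv2.imwrite('pics/c1.png',cv2.resize(c,None,fx=4.5,fy=4.2,interpolation=cv2.INTER_CUBIC))
c=a[160:350,290:470];cv2.imwrite('pics/c2.png',cv2.resize(c,None,fx=3,fy=3,interpolation=cv2.INTER_CUBIC))
```

```text
(no output)
```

View pics/c1.png

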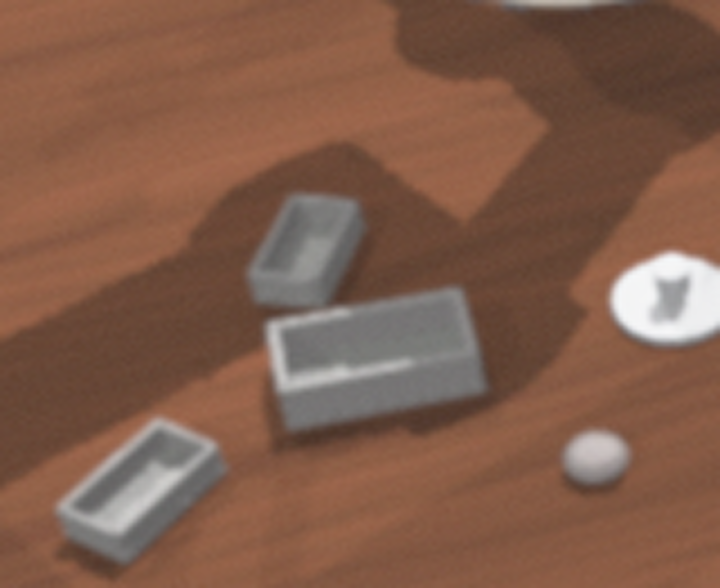

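View pics/c2.png

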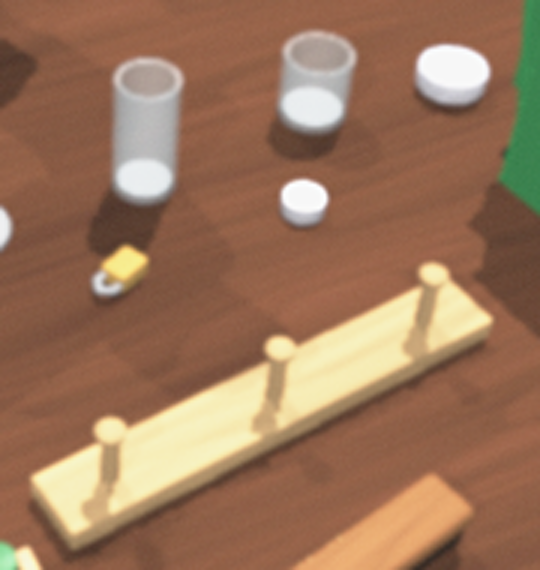

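Run:
```python
from h import *
c2=lambda p:[(290+x/3,160+y/3) for x,y in p]
c1=lambda p:[(130+x/4.5,165+y/4.2) for x,y in p]
np.set_printoptions(precision=3,suppress=True)
print('cam',np.linalg.inv(camera_model('scene')['camera_from_world'])[:3,3])
print('rack top corners',ray_fixed('scene',c2([(33,483),(72,532),(455,280),(491,320)]),.022))
pg=ray_fixed('scene',c2([(110,430),(280,347),(433,273)]),.078);print('pegs',pg)
print('tall bottom/top',ray_fixed('scene',c2([(145,182)]),.004),ray_fixed('scene',c2([(148,80)]),.12))
print('short',ray_fixed('scene',c2([(312,110)]),.004),ray_fixed('scene',c2([(319,55)]),.07))
print('tea',ray_fixed('scene',c2([(304,190)]),.016),'can?',ray_fixed('scene',c2([(453,68)]),.026),'can edges',ray_fixed('scene',c2([(416,68),(490,68)]),.026))
print('padlock',ray_fixed('scene',c2([(126,262),(108,282)]),.018))
print('lid',ray_fixed('scene',c1([(668,297)]),.007), 'peb',ray_fixed('scene',c1([(596,455)]),.01))
print('dish top corners',ray_fixed('scene',c1([(267,322),(463,288),(485,362),(286,392)]),.034))
d=ray_fixed('scene',c1([(300,193),(362,203),(322,285),(250,272)]),.03);print('d2',d)
d=ray_fixed('scene',c1([(158,420),(225,462),(122,545),(60,510)]),.03);print('d3',d)
print('crusher front',ray_fixed('scene',[(80,330),(143,320)],.012), 'grip',ray_fixed('scene',[(60,280),(118,266)],.2))
```

```text
cam [ 1.297 -0.39   0.872]
rack top corners [[ 0.721 -0.157  0.022]
 [ 0.772 -0.149  0.022]
 [ 0.682  0.245  0.022]
 [ 0.732  0.245  0.022]]
pegs [[ 0.741 -0.105  0.078]
 [ 0.725  0.044  0.078]
 [ 0.709  0.192  0.078]]
tall bottom/top [[0.446 0.076 0.004]] [[0.444 0.076 0.12 ]]
short [[0.422 0.27  0.004]] [[0.421 0.269 0.07 ]]
tea [[0.528 0.194 0.016]] can? [[0.447 0.413 0.026]] can edges [[0.431 0.38  0.026]
 [0.462 0.445 0.026]]
padlock [[ 0.543  0.008  0.018]
 [ 0.558 -0.016  0.018]]
lid [[ 0.435 -0.095  0.007]] peb [[ 0.544 -0.181  0.01 ]]
dish top corners [[ 0.386 -0.316  0.034]
 [ 0.404 -0.207  0.034]
 [ 0.47  -0.216  0.034]
 [ 0.448 -0.321  0.034]]
d2 [[ 0.273 -0.267  0.03 ]
 [ 0.298 -0.236  0.03 ]
 [ 0.363 -0.279  0.03 ]
 [ 0.334 -0.313  0.03 ]]
d3 [[ 0.436 -0.388  0.03 ]
 [ 0.483 -0.364  0.03 ]
 [ 0.521 -0.425  0.03 ]
 [ 0.482 -0.449  0.03 ]]
crusher front [[ 0.532 -0.598  0.012]
 [ 0.563 -0.469  0.012]] grip [[ 0.565 -0.574  0.2  ]
 [ 0.574 -0.471  0.2  ]]
```

Candidates:
- **Dish:** grey trays at (213,250), (197,224) and (161,282). The first measures about 0.108 x 0.064 m, so it is the largest.
- **Jars:** tall at (339,205), short at (395,188).
- **Lid:** the disc with a knob at (280,236). The puck at (440,185) is about 72 mm across, so it's the can. The small one at (391,227) is the tea light.

The crop has confirmed the dish. The crusher stands at y = -0.53, which is the rack's -y end.

```bash
cat >> h.py <<'E'
from scipy.spatial.transform import Rotation as R
TALL=(0.6515,-0.1146);DISH=(0.6355,0.0344);SHORT=(0.6195,0.1824);RY=6.1
def plan(wps):
    o=get_obs();p=o['tcp_pos'];M=R.from_quat(o['ee_rot']).as_matrix()
    yaw=np.degrees(np.arctan2(M[1,0],M[0,0]))
    print('t',round(o['clock'],2),'tcp',p.round(4),'yaw',round(yaw,2),'tilt',round(np.degrees(np.arccos(-M[2,2])),2),'q6',o['qpos'][5].round(2),'F',o['force'].round(1),'w',round(o['width']*8.78,2))
    q=R.from_euler('z',-yaw,degrees=True)
    for x,y,z,w in wps:
        Rt=R.from_matrix(np.array([[np.cos(np.radians(w)),np.sin(np.radians(w)),0],[np.sin(np.radians(w)),-np.cos(np.radians(w)),0],[0,0,-1]]))
        rv=(R.from_matrix(M.T)*Rt).as_rotvec(degrees=True)
        print('shift cm',((M.T@(np.array([x,y,z])-p))*100).round(2),'rot',rv.round(2))
def wray(px,z):
    m=camera_model('wrist');o=get_obs();T=np.eye(4);T[:3,:3]=R.from_quat(o['ee_rot']).as_matrix();T[:3,3]=o['tcp_pos']
    return _r(np.array(m['intrinsics']),np.array(m['dist_coeffs']),T@np.array(m['T_tool_cam']),px,z)
def wproj(P):
    m=camera_model('wrist');o=get_obs();T=np.eye(4);T[:3,:3]=R.from_quat(o['ee_rot']).as_matrix();T[:3,3]=o['tcp_pos']
    C=np.linalg.inv(T@np.array(m['T_tool_cam']))
    return cv2.projectPoints(np.array(P,float).reshape(-1,3),cv2.Rodrigues(C[:3,:3])[0],C[:3,3],np.array(m['intrinsics']),np.array(m['dist_coeffs']))[0].reshape(-1,2)
np.set_printoptions(precision=4,suppress=True)
E
python3 - <<'E'
from h import *
plan([(0.38,0.0,0.22,6.1),(0.445,0.076,0.20,6.1)])
E
```

```text
t 0.15 tcp [ 0.2257 -0.5557  0.2218] yaw 22.1 tilt 0.08 q6 -0.06 F [-0.1 -0.  -0.7] w 8.77
shift cm [ 35.21 -45.68   0.25] rot [-0.08  0.01 16.  ]
shift cm [ 44.09 -50.27   2.25] rot [-0.08  0.01 16.  ]
```

Emit:
{"name": "play_rows", "arguments": {
  "plan": [44.1, -50.3, 0, 0, 0, 16, 8.78, 44.1, -50.3, 0, 0, 0, 16, 8.78, 44.1, -50.3, 0, 0, 0, 16, 8.78, 44.1, -50.3, 0, 0, 0, 16, 8.78, 44.1, -50.3, 0, 0, 0, 16, 8.78, 44.1, -50.3, 0, 0, 0, 16, 8.78, 44.1, -50.3, 0, 0, 0, 16, 8.78, 44.1, -50.3, 0, 0, 0, 16, 8.78, 44.1, -50.3, 0, 0, 0, 16, 8.78, 44.1, -50.3, 0, 0, 0, 16, 8.78, 44.1, -50.3, 0, 0, 0, 16, 8.78, 44.1, -50.3, 0, 0, 0, 16, 8.78, 44.1, -50.3, 0, 0, 0, 16, 8.78, 44.1, -50.3, 0, 0, 0, 16, 8.78, 44.1, -50.3, 0, 0, 0, 16, 8.78, 44.1, -50.3, 0, 0, 0, 16, 8.78, 44.1, -50.3, 0, 0, 0, 16, 8.78]
}}

```text
clock: 1.85
tcp_pos: [0.4449, 0.075, 0.2226]
ee_rot: [0.999, 0.053, -0.0, 0.0]
force: [-0.2, 1.0, -0.4]
width: 1.001
```

Run:
```python
from h import *
plan([(0.445,0.076,0.06,6.1)])
snap('wrist','w1.png')
print(wproj([(0.445,0.076,0.12),(0.445,0.076,0.004),(0.741,-0.105,.078),(0.725,0.044,.078)]))
```

```text
t 1.85 tcp [0.4449 0.075  0.2226] yaw 6.03 tilt 0.02 q6 1.56 F [-0.2  1.  -0.4] w 8.79
shift cm [ 0.02 -0.1  16.26] rot [ 0.02  0.01 -0.07]
[[ 322.5887  235.5515]
 [ 322.7008  200.3504]
 [ 641.0384 -181.1423]
 [ 420.2286 -204.9892]]
```

View pics/w1.png

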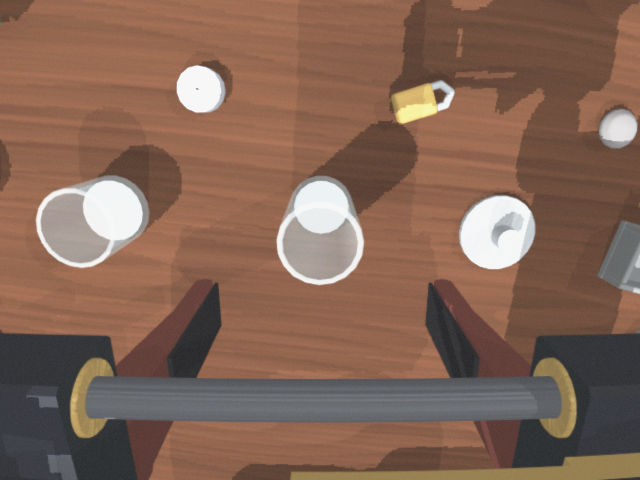

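The wrist picture shows the tall jar's rim at (320,242), its floor at (321,207), the short jar's rim at (77,227), the lid at (497,232), the tea light at (201,89) and the padlock at (422,100).

Run:
```python
from h import *
n=['tallrim','tallfloor','shortrim','shortfloor','lid disc','knob','tea','padl','pebble']
print(*zip(n,wray([(320.5,242.5),(321,207),(77,227.5),(113,209),(497,232),(511,239),(201,89),(415,102),(618,129)],[.12,.004,.07,.004,.007,.033,.016,.018,.012])),sep='\n')
```

```text
('tallrim', array([0.4401, 0.0769, 0.12  ]))
('tallfloor', array([0.4386, 0.0769, 0.004 ]))
('shortrim', array([0.4168, 0.2687, 0.07  ]))
('shortfloor', array([0.4167, 0.2713, 0.004 ]))
('lid disc', array([ 0.4331, -0.0904,  0.007 ]))
('knob', array([ 0.4342, -0.0924,  0.033 ]))
('tea', array([0.5314, 0.1876, 0.016 ]))
('padl', array([0.5394, 0.0083, 0.018 ]))
('pebble', array([ 0.5398, -0.1788,  0.012 ]))
```

Emit:
{"name": "play_rows", "arguments": {
  "plan": [-0.4, -0.2, 4, 0, 0, 0, 8.78, -0.4, -0.2, 8, 0, 0, 0, 8.78, -0.4, -0.2, 12, 0, 0, 0, 8.78, -0.4, -0.2, 14, 0, 0, 0, 8.78, -0.4, -0.2, 16.2, 0, 0, 0, 8.78, -0.4, -0.2, 16.2, 0, 0, 0, 8.78, -0.4, -0.2, 16.2, 0, 0, 0, 8.78, -0.4, -0.2, 16.2, 0, 0, 0, 5, -0.4, -0.2, 16.2, 0, 0, 0, 5, -0.4, -0.2, 16.2, 0, 0, 0, 5, -0.4, -0.2, 16.2, 0, 0, 0, 5, -0.4, -0.2, 16.2, 0, 0, 0, 5, -0.4, -0.2, 16.2, 0, 0, 0, 5, -0.4, -0.2, 16.2, 0, 0, 0, 5]
}}

```text
clock: 3.3
tcp_pos: [0.4412, 0.0776, 0.0612]
ee_rot: [0.999, 0.053, 0.001, 0.0]
force: [-0.5, -1.4, 4.7]
width: 0.666
```

Run:
```python
from h import *
plan([(0.46,0.06,0.13,6.1),TALL+(0.13,6.1),TALL+(0.062,6.1)])
snap('wrist','w2.png')
```

```text
t 3.3 tcp [0.4412 0.0776 0.0612] yaw 6.1 tilt 0.06 q6 1.56 F [-0.5 -1.4  4.7] w 5.85
shift cm [ 1.68  1.95 -6.88] rot [ 0.01 -0.06  0.  ]
shift cm [18.87 21.35 -6.85] rot [ 0.01 -0.06  0.  ]
shift cm [18.86 21.35 -0.05] rot [ 0.01 -0.06  0.  ]
```

View pics/w2.png

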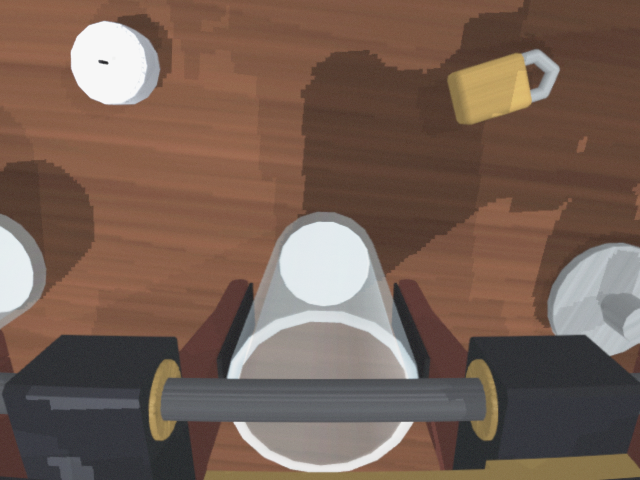

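Emit:
{"name": "play_rows", "arguments": {
  "plan": [0, 0, -4, 0, 0, 0, 5, 0, 0, -7, 0, 0, 0, 5, 3.5, 4, -7, 0, 0, 0, 5, 6.5, 7.5, -7, 0, 0, 0, 5, 9.5, 11, -7, 0, 0, 0, 5, 12.5, 14.5, -7, 0, 0, 0, 5, 15.5, 18, -7, 0, 0, 0, 5, 17.5, 20, -7, 0, 0, 0, 5, 18.9, 21.4, -7, 0, 0, 0, 5, 18.9, 21.4, -7, 0, 0, 0, 5, 18.9, 21.4, -7, 0, 0, 0, 5, 18.9, 21.4, -7, 0, 0, 0, 5]
}}

```text
clock: 4.55
tcp_pos: [0.6508, -0.1141, 0.1302]
ee_rot: [0.999, 0.054, -0.001, -0.0]
force: [-0.2, 0.3, -2.0]
width: 0.667
```

Run:
```python
from h import *
plan([TALL+(0.062,6.1)])
snap('wrist','w3.png');snap('scene','s3.png')
print(wproj([(0.741,-0.105,.078),(0.725,0.044,.078)]))
```

```text
t 4.55 tcp [ 0.6508 -0.1141  0.1302] yaw 6.15 tilt 0.07 q6 1.24 F [-0.2  0.3 -2. ] w 5.86
shift cm [0.07 0.06 6.82] rot [-0.04  0.06  0.05]
[[326.103   84.9674]
 [ 27.6078  90.4348]]
```

View pics/w3.png

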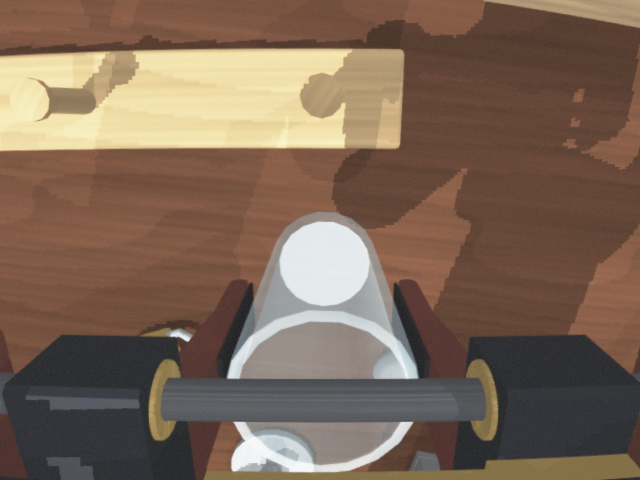

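View pics/s3.png

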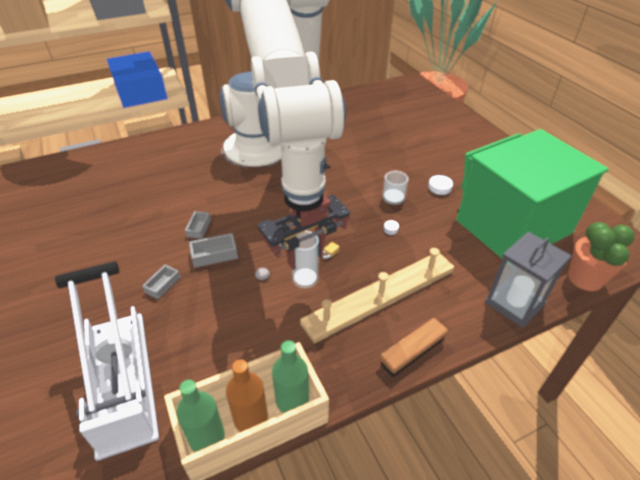

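The wrist picture shows the jar held upright, with the end peg's head at (321,96) and the middle one at (30,100). I'll measure those against the jar's own rim (323,391) and floor (324,264).

Run:
```python
from h import *
P=wray([(321,95.5),(30,99.5)],.078);print(P)
E=wray([(402,148),(404,49),(30,152),(100,56)],.022);print(E)
b=get_obs()['tcp_pos'][2]-0.061
print(wray([(323,391),(324,264)],[b+.12,b+.004]))
u=np.array([-.1066,.9943]);n=np.array([u[1],-u[0]])
d=(P[1]-P[0])[:2];print('dir',np.degrees(np.arctan2(-d[0],d[1])),np.hypot(*d)); print('front,back,front n',E[:,:2]@n,(P[:,:2]@n))
```

```text
[[ 0.7359 -0.1031  0.078 ]
 [ 0.7206  0.0429  0.078 ]]
[[ 0.7121 -0.1569  0.022 ]
 [ 0.7705 -0.1492  0.022 ]
 [ 0.6854  0.0838  0.022 ]
 [ 0.7485  0.0348  0.022 ]]
[[ 0.6518 -0.1132  0.1899]
 [ 0.6482 -0.1141  0.0739]]
dir 5.946746985919097 0.14680723871686008
front,back,front n [0.6913 0.7502 0.6904 0.748 ] [0.7207 0.7211]
```

Emit:
{"name": "play_rows", "arguments": {
  "plan": [-0.1, 0, 3, 0, 0, 0, 5, -0.1, 0, 5, 0, 0, 0, 5, -0.1, 0, 6.3, 0, 0, 0, 5, -0.1, 0, 6.8, 0, 0, 0, 5, -0.1, 0, 6.8, 0, 0, 0, 5, -0.1, 0, 6.8, 0, 0, 0, 5, -0.1, 0, 6.8, 0, 0, 0, 6.5, -0.1, 0, 6.8, 0, 0, 0, 7.5, -0.1, 0, 6.8, 0, 0, 0, 7.5, -0.1, 0, 6.8, 0, 0, 0, 7.5, -0.1, 0, 4, 0, 0, 0, 7.5, -0.1, 0, 0, 0, 0, 0, 7.5, -0.1, 0, -4, 0, 0, 0, 7.5, -0.1, 0, -8, 0, 0, 0, 8.5, -0.1, 0, -8, 0, 0, 0, 8.5, -0.1, 0, -8, 0, 0, 0, 8.5]
}}

```text
clock: 6.25
tcp_pos: [0.6512, -0.1153, 0.2124]
ee_rot: [0.999, 0.053, 0.002, 0.0]
force: [-0.3, 0.5, -0.1]
width: 0.968
```

Run:
```python
from h import *
snap('wrist','w4.png')
plan([(0.418,0.270,0.20,6.1),(0.418,0.270,0.022,6.1)])
```

```text
t 6.3 tcp [ 0.6506 -0.1152  0.2101] yaw 6.1 tilt 0.02 q6 1.24 F [-0.2  0.4 -1. ] w 8.51
shift cm [-19.03 -40.77   1.02] rot [-0.01  0.02  0.  ]
shift cm [-19.02 -40.77  18.82] rot [-0.01  0.02  0.  ]
```

View pics/w4.png

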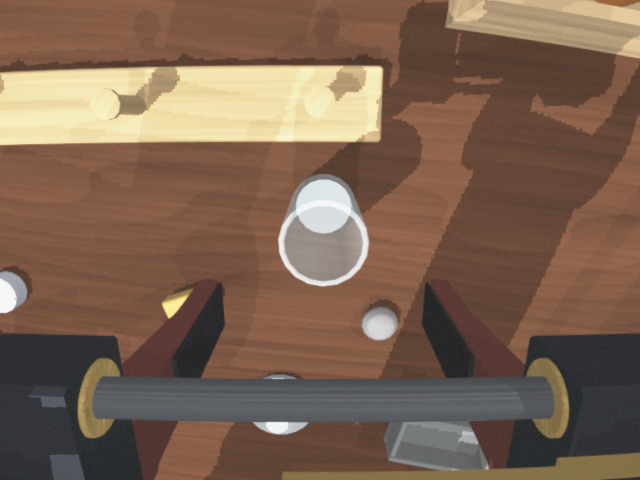

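The tall jar stands on its own: rim (323,243), floor (323,205). Next is the short jar.

Emit:
{"name": "play_rows", "arguments": {
  "plan": [-4, -8.5, 0, 0, 0, 0, 8.78, -8, -17, 0, 0, 0, 0, 8.78, -10, -21, 0, 0, 0, 0, 8.78, -12, -25.5, 0, 0, 0, 0, 8.78, -14, -30, 0, 0, 0, 0, 8.78, -16, -34, 0, 0, 0, 0, 8.78, -18, -38.5, 0, 0, 0, 0, 8.78, -19, -40.8, 0, 0, 0, 0, 8.78, -19, -40.8, 0, 0, 0, 0, 8.78, -19, -40.8, 0, 0, 0, 0, 8.78, -19, -40.8, 0, 0, 0, 0, 8.78, -19, -40.8, 0, 0, 0, 0, 8.78]
}}

```text
clock: 7.5
tcp_pos: [0.4184, 0.2693, 0.2093]
ee_rot: [0.999, 0.053, -0.001, 0.001]
force: [-0.1, -0.9, 0.1]
width: 1.001
```

Run:
```python
from h import *
snap('wrist','w5.png')
plan([(0.418,0.270,0.022,6.1)])
print(wproj([(0.418,0.27,0.07),(0.418,0.27,0.004)]))
```

```text
t 7.55 tcp [0.4188 0.2691 0.2096] yaw 6.0 tilt 0.1 q6 1.97 F [ 0.6 -0.9  0.1] w 8.82
shift cm [-0.04 -0.12 18.76] rot [ 0.06  0.08 -0.1 ]
[[322.6122 222.4409]
 [322.6172 203.8552]]
```

View pics/w5.png

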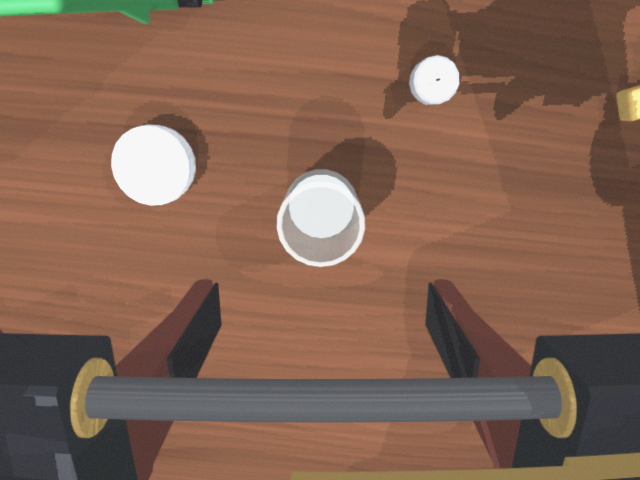

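The short jar's rim is at (321,222), against (322.6,222.4) predicted. I'll descend and grip.

Emit:
{"name": "play_rows", "arguments": {
  "plan": [0, -0.1, 5, 0, 0, 0, 8.78, 0, -0.1, 10, 0, 0, 0, 8.78, 0, -0.1, 14, 0, 0, 0, 8.78, 0, -0.1, 17, 0, 0, 0, 8.78, 0, -0.1, 18.7, 0, 0, 0, 8.78, 0, -0.1, 18.7, 0, 0, 0, 8.78, 0, -0.1, 18.7, 0, 0, 0, 8.78, 0, -0.1, 18.7, 0, 0, 0, 5.8, 0, -0.1, 18.7, 0, 0, 0, 5.8, 0, -0.1, 18.7, 0, 0, 0, 5.8, 0, -0.1, 18.7, 0, 0, 0, 5.8, 0, -0.1, 18.7, 0, 0, 0, 5.8, 0, -0.1, 18.7, 0, 0, 0, 5.8]
}}

```text
clock: 8.85
tcp_pos: [0.4189, 0.2715, 0.0249]
ee_rot: [0.999, 0.053, 0.001, -0.0]
force: [-0.5, -1.3, 5.6]
width: 0.759
```

Run:
```python
from h import *
plan([(.617,.182,0.09,6.1),(.617,.182,0.024,6.1)])
```

```text
t 8.85 tcp [0.4189 0.2715 0.0249] yaw 6.1 tilt 0.12 q6 1.97 F [-0.5 -1.3  5.6] w 6.66
shift cm [18.76 11.   -6.48] rot [-0.02 -0.12  0.  ]
shift cm [18.75 11.01  0.12] rot [-0.02 -0.12  0.  ]
```

Emit:
{"name": "play_rows", "arguments": {
  "plan": [0, 0, -4, 0, 0, 0, 5.8, 0, 0, -6.5, 0, 0, 0, 5.8, 4, 2.3, -6.5, 0, 0, 0, 5.8, 8, 4.7, -6.5, 0, 0, 0, 5.8, 12, 7, -6.5, 0, 0, 0, 5.8, 16, 9.4, -6.5, 0, 0, 0, 5.8, 18.8, 11, -6.5, 0, 0, 0, 5.8, 18.8, 11, -6.5, 0, 0, 0, 5.8, 18.8, 11, -6.5, 0, 0, 0, 5.8, 18.8, 11, -6.5, 0, 0, 0, 5.8]
}}

```text
clock: 9.85
tcp_pos: [0.6157, 0.1827, 0.0881]
ee_rot: [0.999, 0.054, -0.001, -0.0]
force: [0.4, 0.6, -2.1]
width: 0.76
```

Run:
```python
from h import *
plan([(.617,.182,0.024,6.1)])
snap('wrist','w6.png')
```

```text
t 9.85 tcp [0.6157 0.1827 0.0881] yaw 6.16 tilt 0.08 q6 1.7 F [ 0.4  0.6 -2.1] w 6.67
shift cm [0.13 0.08 6.41] rot [-0.02  0.08  0.06]
```

View pics/w6.png

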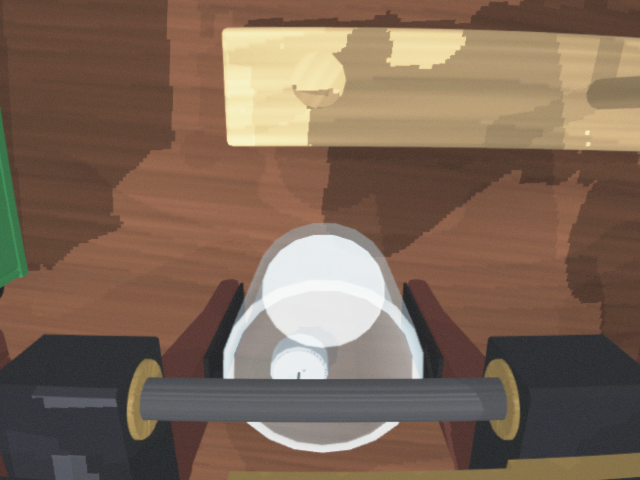

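The jar is held, with the peg's head at (318,79) and the jar's rim at (323,365). I'll check the offset.

Run:
```python
from h import *
b=get_obs()['tcp_pos'][2]-.0235
P=wray([(318,79.5)],.078)[0];J=wray([(323,365),(324,290)],[b+.07,b+.004]);print(P,J)
print('wrist target',P[:2]-[.0895,.0096])
print('front edge',wray([(318,146)],.022))
print(wproj([(.618,.1824,0)]),wproj([(.7065,.192,.078)]))
```

```text
[0.7046 0.1953 0.078 ] [[0.6169 0.1838 0.1351]
 [0.6136 0.183  0.0691]]
wrist target [0.6151 0.1857]
front edge [[0.6752 0.1928 0.022 ]]
[[325.5163 238.6237]] [[326.9446  75.3031]]
```

Emit:
{"name": "play_rows", "arguments": {
  "plan": [0.1, -0.1, 3, 0, 0, 0, 5.8, 0.1, -0.1, 5, 0, 0, 0, 5.8, 0.1, -0.1, 6, 0, 0, 0, 5.8, 0.1, -0.1, 6.5, 0, 0, 0, 5.8, 0.1, -0.1, 6.5, 0, 0, 0, 5.8, 0.1, -0.1, 6.5, 0, 0, 0, 5.8, 0.1, -0.1, 6.5, 0, 0, 0, 7.5, 0.1, -0.1, 6.5, 0, 0, 0, 8.2, 0.1, -0.1, 6.5, 0, 0, 0, 8.2, 0.1, -0.1, 6.5, 0, 0, 0, 8.2, 0.1, -0.1, 4, 0, 0, 0, 8.2, 0.1, -0.1, 0, 0, 0, 0, 8.2, 0.1, -0.1, -4, 0, 0, 0, 8.2, 0.1, -0.1, -8, 0, 0, 0, 8.2, 0.1, -0.1, -12, 0, 0, 0, 8.2, 0.1, -0.1, -12, 0, 0, 0, 8.2, 0.1, -0.1, -12, 0, 0, 0, 8.2]
}}

```text
clock: 11.6
tcp_pos: [0.6183, 0.1831, 0.2101]
ee_rot: [0.999, 0.053, 0.001, -0.0]
force: [0.9, 0.2, -0.9]
width: 0.934
```

Run:
```python
from h import *
snap('wrist','w7.png');snap('scene','s7.png')
plan([(0.427,-0.265,0.20,79.4)])
```

```text
t 11.7 tcp [0.6173 0.1829 0.2068] yaw 6.1 tilt 0.15 q6 1.7 F [-0.2  0.7  0.5] w 8.18
shift cm [-23.68  42.51   0.75] rot [ -0.08   0.14 -73.3 ]
```

View pics/s7.png

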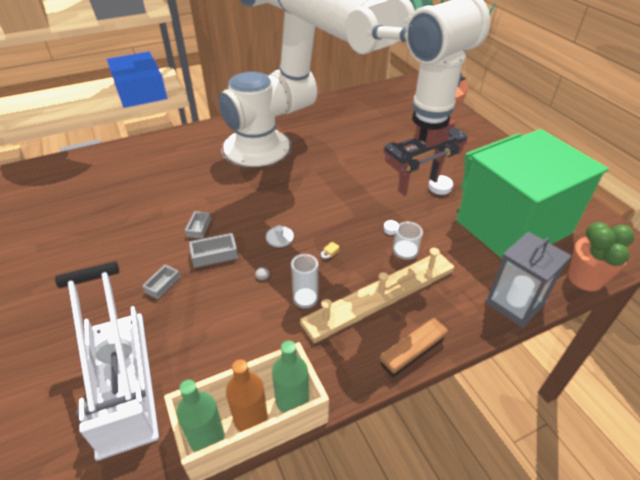

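View pics/w7.png

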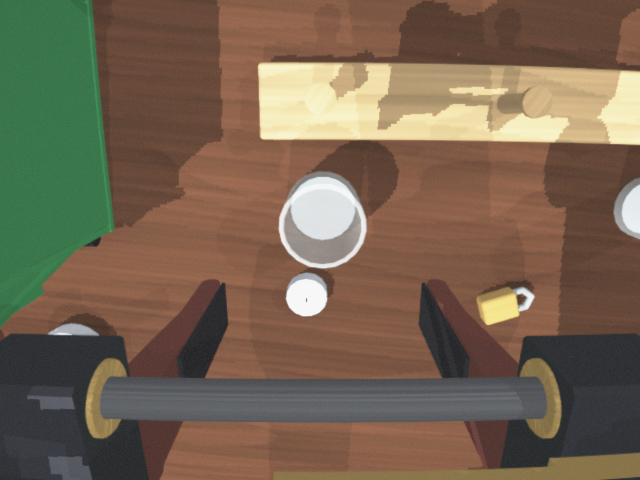

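Both jars stand as intended: short jar at (407,240) and tall jar at (305,280) in the scene view. Now to the dish.

Emit:
{"name": "play_rows", "arguments": {
  "plan": [-23.7, 42.5, 0, 0, 0, -73.3, 8.3, -23.7, 42.5, 0, 0, 0, -73.3, 8.3, -23.7, 42.5, 0, 0, 0, -73.3, 8.3, -23.7, 42.5, 0, 0, 0, -73.3, 8.3, -23.7, 42.5, 0, 0, 0, -73.3, 8.3, -23.7, 42.5, 0, 0, 0, -73.3, 8.3, -23.7, 42.5, 0, 0, 0, -73.3, 8.3, -23.7, 42.5, 0, 0, 0, -73.3, 8.3, -23.7, 42.5, 0, 0, 0, -73.3, 8.3, -23.7, 42.5, 0, 0, 0, -73.3, 8.3, -23.7, 42.5, 0, 0, 0, -73.3, 8.3, -23.7, 42.5, 0, 0, 0, -73.3, 8.3, -23.7, 42.5, 0, 0, 0, -73.3, 8.3, -23.7, 42.5, 0, 0, 0, -73.3, 8.3, -23.7, 42.5, 0, 0, 0, -73.3, 8.3, -23.7, 42.5, 0, 0, 0, -73.3, 8.3]
}}

```text
clock: 13.3
tcp_pos: [0.4277, -0.2639, 0.2086]
ee_rot: [0.769, 0.639, 0.0, -0.0]
force: [-0.1, -0.0, 0.6]
width: 0.945
```

Run:
```python
from h import *
snap('wrist','w8.png')
plan([(0.427,-0.265,0.20,79.4)])
```

```text
t 13.35 tcp [ 0.4277 -0.264   0.2087] yaw 79.49 tilt 0.0 q6 -0.44 F [0.8 1.  0.3] w 8.28
shift cm [-0.11 -0.05  0.87] rot [ 0.   -0.    0.09]
```

View pics/w8.png

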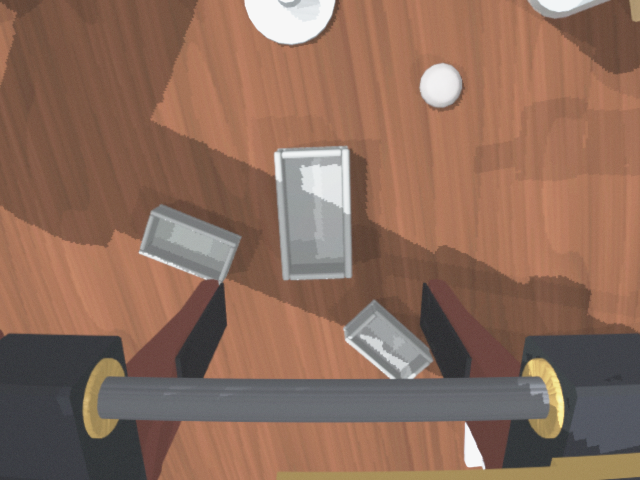

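The dish fills (275,149)–(352,278), nearly square with the view. The small tray's nearest corner is at (240,238) and the other small one is at (388,340).

Run:
```python
from h import *
c=wray([(275,149),(350,147),(352,277),(283,279)],.034);print(c,c.mean(0))
a=c[0]-c[3];b=c[1]-c[2];s=a+b;print(np.linalg.norm(a),np.linalg.norm(b),np.linalg.norm(c[0]-c[1]),np.linalg.norm(c[3]-c[2]),'yaw',np.degrees(np.arctan2(s[1],s[0])))
m=c.mean(0)
plan([(m[0],m[1],.010,np.degrees(np.arctan2(s[1],s[0])))])
```

```text
[[ 0.3993 -0.2064  0.034 ]
 [ 0.4575 -0.2157  0.034 ]
 [ 0.4412 -0.3239  0.034 ]
 [ 0.3826 -0.315   0.034 ]] [ 0.4201 -0.2653  0.034 ]
0.10979405178271852 0.10946231111014824 0.058992332827956906 0.05920578036014055 yaw 81.35573102813252
t 13.35 tcp [ 0.4277 -0.264   0.2087] yaw 79.49 tilt 0.0 q6 -0.44 F [0.8 1.  0.3] w 8.28
shift cm [-0.26 -0.72 19.87] rot [ 0.   -0.   -1.87]
```

Emit:
{"name": "play_rows", "arguments": {
  "plan": [-0.2, -0.6, 5, 0, 0, -1.9, 8.6, -0.2, -0.6, 10, 0, 0, -1.9, 8.6, -0.2, -0.6, 14, 0, 0, -1.9, 8.6, -0.2, -0.6, 17, 0, 0, -1.9, 8.6, -0.2, -0.6, 19, 0, 0, -1.9, 8.6, -0.2, -0.6, 19.8, 0, 0, -1.9, 8.6, -0.2, -0.6, 19.8, 0, 0, -1.9, 8.6, -0.2, -0.6, 19.8, 0, 0, -1.9, 5.2, -0.2, -0.6, 19.8, 0, 0, -1.9, 5.2, -0.2, -0.6, 19.8, 0, 0, -1.9, 5.2, -0.2, -0.6, 19.8, 0, 0, -1.9, 5.2, -0.2, -0.6, 19.8, 0, 0, -1.9, 5.2, -0.2, -0.6, 19.8, 0, 0, -1.9, 5.2, -0.2, -0.6, 19.8, 0, 0, -1.9, 5.2]
}}

```text
clock: 14.75
tcp_pos: [0.4212, -0.266, 0.0117]
ee_rot: [0.759, 0.651, 0.0, 0.001]
force: [-2.0, 1.5, 6.7]
width: 0.684
```

Run:
```python
from h import *
snap('wrist','w9.png')
plan([(0.425,-0.265,0.14,81.4),(0.6333,0.0345,0.14,96.1),(0.6333,0.0345,0.012,96.1)])
```

```text
t 14.8 tcp [ 0.4213 -0.266   0.0117] yaw 81.3 tilt 0.07 q6 -0.48 F [-1.7  0.7  6.5] w 5.97
shift cm [  0.14   0.37 -12.83] rot [ 0.06  0.04 -0.1 ]
shift cm [ 32.9   16.43 -12.84] rot [  0.05   0.05 -14.8 ]
shift cm [32.91 16.42 -0.04] rot [  0.05   0.05 -14.8 ]
```

View pics/w9.png

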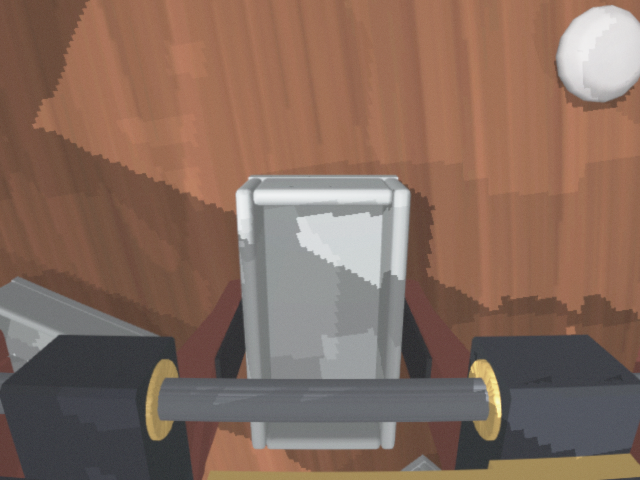

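Emit:
{"name": "play_rows", "arguments": {
  "plan": [0, 0, -4, 0, 0, 0, 5.2, 0, 0, -8, 0, 0, 0, 5.2, 0, 0, -12, 0, 0, 0, 5.2, 0, 0, -13.8, 0, 0, 0, 5.2, 4, 2, -13.8, 0, 0, -2, 5.2, 8, 4, -13.8, 0, 0, -4, 5.2, 12, 6, -13.8, 0, 0, -6, 5.2, 16, 8, -13.8, 0, 0, -8, 5.2, 20, 10, -13.8, 0, 0, -10, 5.2, 24, 12, -13.8, 0, 0, -12, 5.2, 28, 14, -13.8, 0, 0, -14, 5.2, 31, 15.5, -13.8, 0, 0, -14.8, 5.2, 32.9, 16.4, -13.8, 0, 0, -14.8, 5.2, 32.9, 16.4, -13.8, 0, 0, -14.8, 5.2, 32.9, 16.4, -13.8, 0, 0, -14.8, 5.2, 32.9, 16.4, -13.8, 0, 0, -14.8, 5.2]
}}

```text
clock: 16.4
tcp_pos: [0.6323, 0.0338, 0.1482]
ee_rot: [0.669, 0.743, -0.0, -0.0]
force: [-0.3, 0.5, -2.5]
width: 0.681
```

Run:
```python
from h import *
snap('wrist','w10.png');snap('scene','s10.png')
plan([(0.6333,0.0345,0.012,96.1)])
```

```text
t 16.5 tcp [0.6325 0.0337 0.1487] yaw 96.02 tilt 0.01 q6 -0.11 F [-0.3  0.1 -1.7] w 5.97
shift cm [ 0.08  0.09 13.67] rot [ 0.    0.01 -0.08]
```

View pics/w10.png

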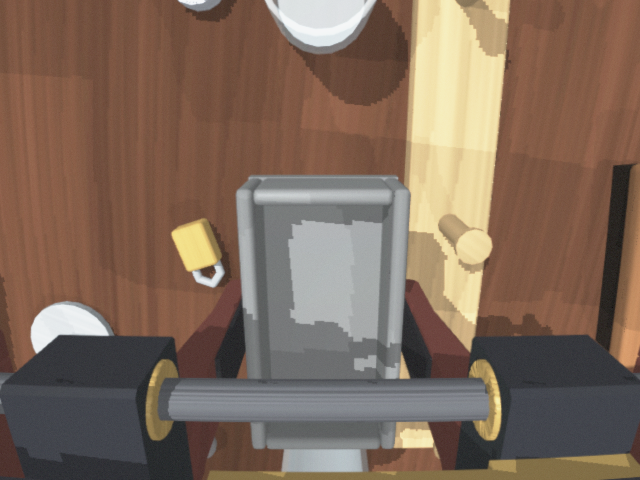

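View pics/s10.png

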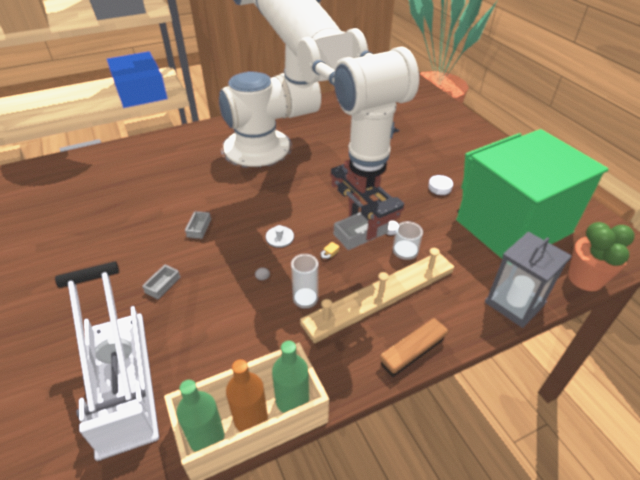

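The dish is held level, with the middle peg's head at (473,246), the padlock at (197,245) and the short jar at the top (320,0). I'll measure the dish centre and the peg.

Run:
```python
from h import *
z=get_obs()['tcp_pos'][2]+.022
c=wray([(246,190),(401,190),(391,445),(256,445)],z);print(c,c.mean(0),np.linalg.norm(c[0]-c[3]))
P=wray([(473,246)],.078);print(P,P[0,:2]-[.0895,.0096])
print('padlock',wray([(182,228),(207,219),(222,262),(195,271),(218,285)],.016))
```

```text
[[ 0.6007  0.0843  0.1707]
 [ 0.6522  0.0897  0.1707]
 [ 0.6653 -0.0152  0.1707]
 [ 0.61   -0.021   0.1707]] [0.6321 0.0344 0.1707] 0.10574430548170635
[[0.7185 0.0473 0.078 ]] [0.629  0.0377]
padlock [[ 0.5299  0.0214  0.016 ]
 [ 0.5481  0.0301  0.016 ]
 [ 0.5602 -0.0017  0.016 ]
 [ 0.5401 -0.0111  0.016 ]
 [ 0.5578 -0.0206  0.016 ]]
```

Emit:
{"name": "play_rows", "arguments": {
  "plan": [0, 0, 5, 0, 0, 0, 5.2, 0, 0, 9, 0, 0, 0, 5.2, 0, 0, 11.5, 0, 0, 0, 5.2, 0, 0, 13, 0, 0, 0, 5.2, 0, 0, 13.7, 0, 0, 0, 5.2, 0, 0, 13.7, 0, 0, 0, 5.2, 0, 0, 13.7, 0, 0, 0, 5.2, 0, 0, 13.7, 0, 0, 0, 6.9, 0, 0, 13.7, 0, 0, 0, 6.9, 0, 0, 13.7, 0, 0, 0, 6.9, 0, 0, 13.7, 0, 0, 0, 6.9, 0, 0, 10, 0, 0, 0, 6.9, 0, 0, 6, 0, 0, 0, 6.9, 0, 0, 1, 0, 0, 0, 6.9, 0, 0, -4, 0, 0, 0, 6.9, 0, 0, -7, 0, 0, 0, 6.9, 0, 0, -7, 0, 0, 0, 6.9, 0, 0, -7, 0, 0, 0, 6.9]
}}

```text
clock: 18.3
tcp_pos: [0.6332, 0.0348, 0.2193]
ee_rot: [0.668, 0.744, 0.001, 0.001]
force: [0.2, -0.1, -0.6]
width: 0.785
```

Run:
```python
from h import *
snap('wrist','w11.png')
plan([(0.434,-0.093,0.12,45),(0.434,-0.093,0.12,6.1)])
```

```text
t 18.35 tcp [0.6326 0.0348 0.2174] yaw 96.11 tilt 0.08 q6 -0.11 F [ 0.   0.5 -1. ] w 6.9
shift cm [-10.59 -21.09   9.77] rot [-0.08  0.03 51.11]
shift cm [-10.59 -21.09   9.77] rot [-0.07  0.06 90.01]
```

View pics/w11.png

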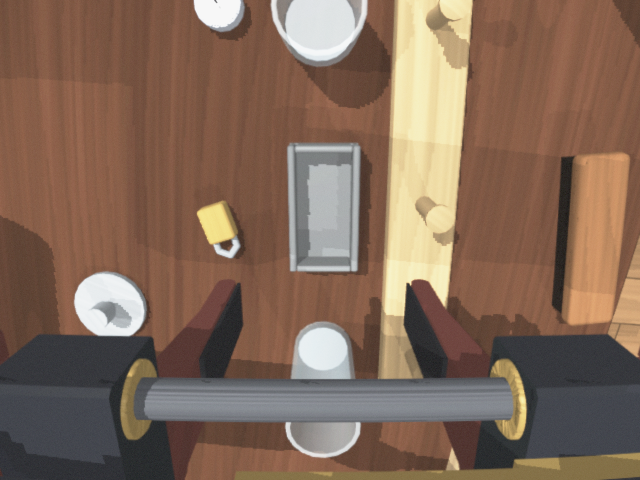

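Run:
```python
from h import *
c=wray([(289,145),(359,145),(358,270),(291,270)],.034);print('dish',c.mean(0))
print('pegs',wray([(440,219),(452,8)],.078),'shortfloor',wray([(320,28)],.004),'tall floor,rim',wray([(322.5,347),(323,427)],[.004,.12]),'lid',wray([(110,305),(99,314)],[.007,.033]))
plan([(0.434,-0.093,0.15,96.1)])
```

```text
dish [0.633  0.0353 0.034 ]
pegs [[0.7176 0.0476 0.078 ]
 [0.7007 0.1899 0.078 ]] shortfloor [[0.6138 0.1809 0.004 ]] tall floor,rim [[ 0.6472 -0.1123  0.004 ]
 [ 0.6477 -0.111   0.12  ]] lid [[ 0.4334 -0.0883  0.007 ]
 [ 0.4357 -0.0848  0.033 ]]
t 18.35 tcp [0.6326 0.0348 0.2174] yaw 96.11 tilt 0.08 q6 -0.11 F [ 0.   0.5 -1. ] w 6.9
shift cm [-10.59 -21.1    6.77] rot [-0.08 -0.01  0.01]
```

Emit:
{"name": "play_rows", "arguments": {
  "plan": [-2, -4, 0, 0, 0, 0, 7, -4, -8, 0, 0, 0, 0, 7, -6, -12, 0, 0, 0, 0, 6, -8, -16, 2, 0, 0, 0, 6, -10, -20, 4, 0, 0, 0, 6, -10.6, -21.1, 6.8, 0, 0, 0, 6, -10.6, -21.1, 6.8, 0, 0, 0, 6, -10.6, -21.1, 6.8, 0, 0, 0, 6, -10.6, -21.1, 6.8, 0, 0, 0, 6]
}}

```text
clock: 19.25
tcp_pos: [0.4353, -0.0926, 0.1515]
ee_rot: [0.668, 0.744, 0.0, 0.0]
force: [-0.4, -0.2, 0.1]
width: 0.681
```

Run:
```python
from h import *
snap('wrist','w12.png')
plan([(0.434,-0.093,0.012,96.1)])
print(wproj([(0.434,-0.093,0.033),(0.434,-0.093,0.007)]))
```

```text
t 19.3 tcp [ 0.4355 -0.0926  0.1518] yaw 96.17 tilt 0.08 q6 -0.39 F [-0.1  0.4  0.4] w 5.98
shift cm [-0.02 -0.17 13.98] rot [0.08 0.02 0.07]
[[321.1874 231.5275]
 [321.2647 222.1751]]
```

View pics/w12.png

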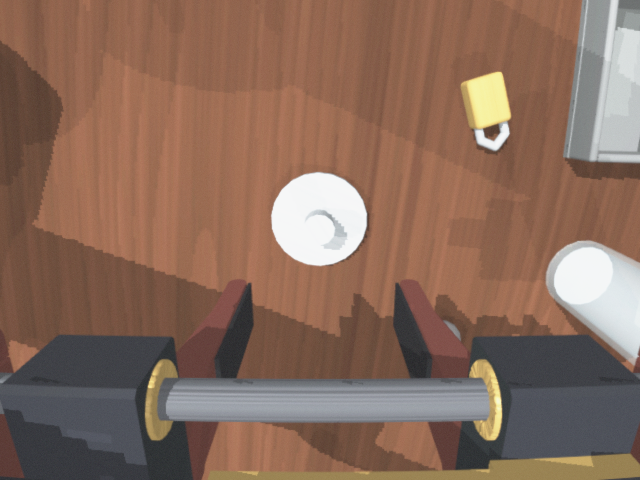

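The lid's disc is at (319,219) and its knob at (320,229), which is 2–3 px from the prediction.

Emit:
{"name": "play_rows", "arguments": {
  "plan": [0.1, -0.2, 4, 0, 0, 0, 6, 0.1, -0.2, 8, 0, 0, 0, 6, 0.1, -0.2, 11, 0, 0, 0, 6, 0.1, -0.2, 13, 0, 0, 0, 6, 0.1, -0.2, 13.9, 0, 0, 0, 6, 0.1, -0.2, 13.9, 0, 0, 0, 6, 0.1, -0.2, 13.9, 0, 0, 0, 1.5, 0.1, -0.2, 13.9, 0, 0, 0, 1.5, 0.1, -0.2, 13.9, 0, 0, 0, 1.5, 0.1, -0.2, 13.9, 0, 0, 0, 1.5, 0.1, -0.2, 13.9, 0, 0, 0, 1.5, 0.1, -0.2, 13.9, 0, 0, 0, 1.5, 0.1, -0.2, 13.9, 0, 0, 0, 1.5, 0.1, -0.2, 13.9, 0, 0, 0, 1.5]
}}

```text
clock: 20.7
tcp_pos: [0.4324, -0.0923, 0.012]
ee_rot: [0.668, 0.744, 0.0, 0.0]
force: [-0.3, -0.6, 3.0]
width: 0.239
```

Run:
```python
from h import *
snap('wrist','w13.png')
plan([(0.434,-0.093,0.19,96.1),(0.6485,-0.1135,0.19,96.1),(0.6485,-0.1135,0.133,96.1)])
```

```text
t 20.75 tcp [ 0.4324 -0.0923  0.012 ] yaw 96.1 tilt 0.03 q6 -0.39 F [-0.3  0.4  3.7] w 2.12
shift cm [ -0.09   0.16 -17.8 ] rot [0.02 0.01 0.  ]
shift cm [ -4.41  21.27 -17.8 ] rot [0.02 0.01 0.  ]
shift cm [ -4.4   21.27 -12.1 ] rot [0.02 0.01 0.  ]
```

View pics/w13.png

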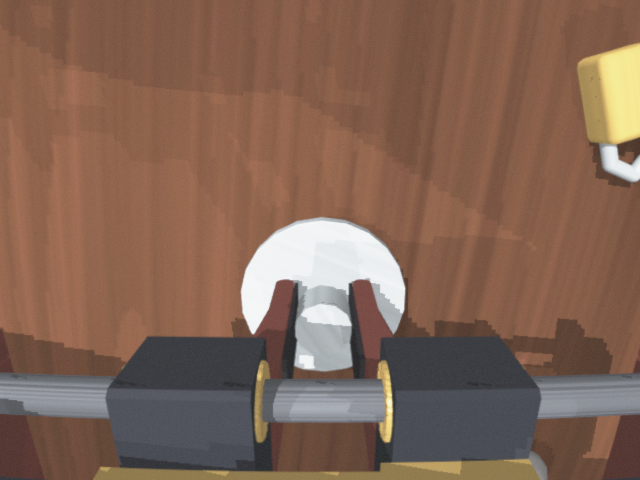

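The knob is gripped (2.1 cm), with the disc at (323,294), level and centred between the fingers.

Emit:
{"name": "play_rows", "arguments": {
  "plan": [0, 0, -5, 0, 0, 0, 1.5, 0, 0, -10, 0, 0, 0, 1.5, 0, 0, -15, 0, 0, 0, 1.5, 0, 0, -17.8, 0, 0, 0, 1.5, -0.9, 4, -17.8, 0, 0, 0, 1.5, -1.8, 8, -17.8, 0, 0, 0, 1.5, -2.7, 12, -17.8, 0, 0, 0, 1.5, -3.5, 16, -17.8, 0, 0, 0, 1.5, -4.2, 19.5, -17.8, 0, 0, 0, 1.5, -4.4, 21.3, -17, 0, 0, 0, 1.5, -4.4, 21.3, -15, 0, 0, 0, 1.5, -4.4, 21.3, -15, 0, 0, 0, 1.5, -4.4, 21.3, -15, 0, 0, 0, 1.5]
}}

```text
clock: 22.05
tcp_pos: [0.6481, -0.1133, 0.1606]
ee_rot: [0.668, 0.744, -0.001, -0.001]
force: [-0.2, -0.2, -1.4]
width: 0.243
```

Run:
```python
from h import *
s=snap('scene','s14.png');d=snap('side','d14.png');snap('wrist','w14.png')
plan([(0.6485,-0.1135,0.133,96.1)])
c=s[200:330,240:370][:,:,::-1];cv2.imwrite('pics/s14c.png',cv2.resize(c,None,fx=4.5,fy=4.5,interpolation=cv2.INTER_CUBIC))
q=proj('side',[(0.6485,-0.1135,.1)])[0].astype(int);print(q)
c=d[q[1]-60:q[1]+60,q[0]-65:q[0]+65][:,:,::-1];cv2.imwrite('pics/d14c.png',cv2.resize(c,None,fx=4.5,fy=4.5,interpolation=cv2.INTER_CUBIC))
```

```text
t 22.2 tcp [ 0.6488 -0.1135  0.1633] yaw 96.1 tilt 0.12 q6 -0.33 F [-0.3 -0.3 -0.8] w 2.11
shift cm [ 0.   -0.03  3.03] rot [ 0.11  0.04 -0.  ]
[365 233]
```

View pics/s14c.png

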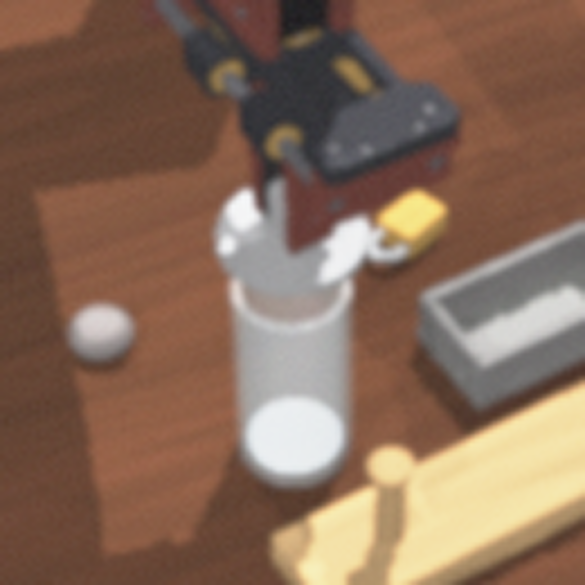

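View pics/d14c.png

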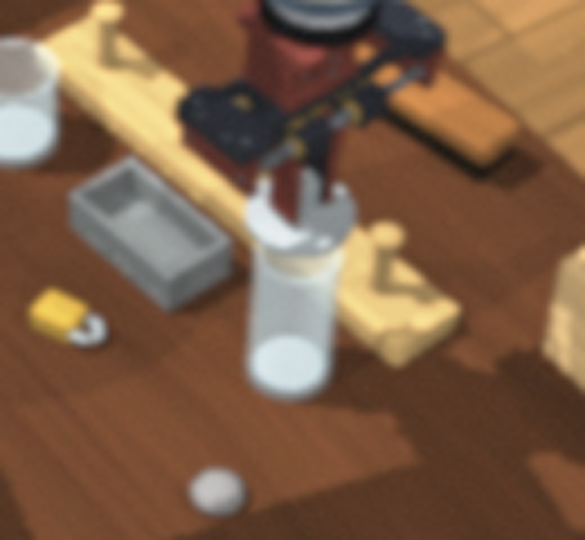

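View pics/w14.png

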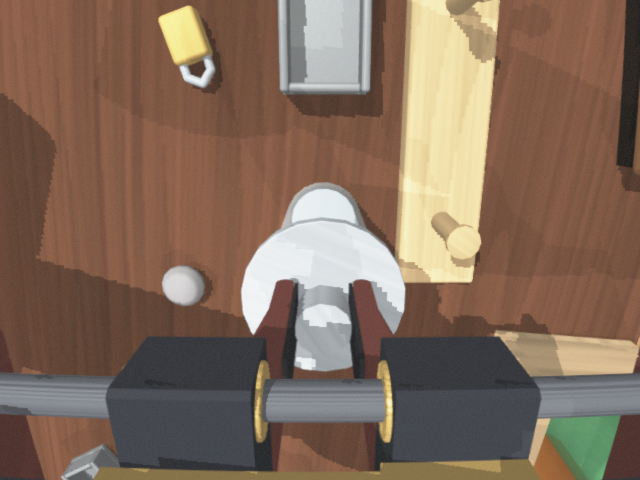

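Scene view: jar axis at column about 292 of the crop and lid at 292. Side view: jar at about 295 and lid at 301, so the lid sits up to 3 mm too far in +x. I'll nudge it by -1.5 mm and lower.

Emit:
{"name": "play_rows", "arguments": {
  "plan": [0, -0.15, 1, 0, 0, 0, 1.5, 0, -0.15, 2, 0, 0, 0, 1.5, 0, -0.15, 2.5, 0, 0, 0, 1.5, 0, -0.15, 2.8, 0, 0, 0, 1.5, 0, -0.15, 3, 0, 0, 0, 1.5, 0, -0.15, 3, 0, 0, 0, 1.5, 0, -0.15, 3, 0, 0, 0, 1.5]
}}

```text
clock: 22.9
tcp_pos: [0.6474, -0.1136, 0.1321]
ee_rot: [0.668, 0.744, 0.0, 0.0]
force: [0.3, -0.5, 1.4]
width: 0.239
```

Run:
```python
from h import *
plan([(0.6485,-0.1135,0.132,96.1)])
s=snap('scene','s15.png');d=snap('side','d15.png')
a=s[200:330,240:370][:,:,::-1];c=d[173:293,300:430][:,:,::-1]
cv2.imwrite('pics/c15.png',np.hstack([cv2.resize(x,(390,390),interpolation=cv2.INTER_CUBIC) for x in(a,c)]))
```

```text
t 22.9 tcp [ 0.6474 -0.1136  0.1321] yaw 96.1 tilt 0.04 q6 -0.33 F [ 0.3 -0.5  1.4] w 2.1
shift cm [-0.    0.11  0.01] rot [0.04 0.02 0.  ]
```

View pics/c15.png

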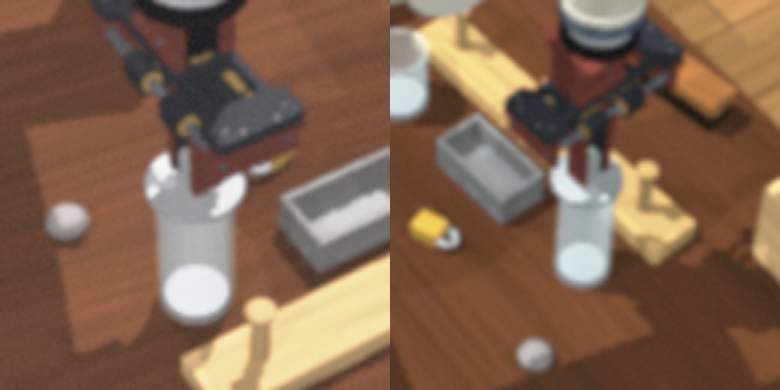

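The lid touches the rim: vertical force rose from -1 to +1.4 N, and it's centred in both views (196/196 and 586/584). I'll release and rise.

Emit:
{"name": "play_rows", "arguments": {
  "plan": [0, 0, 0.05, 0, 0, 0, 3.2, 0, 0, 0.05, 0, 0, 0, 3.2, 0, 0, 0.05, 0, 0, 0, 3.8, 0, 0, 0.05, 0, 0, 0, 3.8, 0, 0, 0, 0, 0, 0, 3.8, 0, 0, -1.5, 0, 0, 0, 3.8, 0, 0, -3, 0, 0, 0, 3.8, 0, 0, -5, 0, 0, 0, 4.5, 0, 0, -8, 0, 0, 0, 4.5, 0, 0, -12, 0, 0, 0, 4.5, -2, -5, -12, 0, 0, 0, 4.5, -5, -9, -12, 0, 0, 0, 4.5, -5, -13, -12, 0, 0, 0, 4.5, -5, -17, -12, 0, 0, 0, 4.5, -5, -17, -12, 0, 0, 0, 4.5, -5, -17, -12, 0, 0, 0, 4.5]
}}

```text
clock: 24.6
tcp_pos: [0.4833, -0.1816, 0.2541]
ee_rot: [0.669, 0.743, 0.001, 0.002]
force: [0.8, -0.8, -0.0]
width: 0.515
```

Run:
```python
from h import *
plan([])
s=snap('scene','s16.png');d=snap('side','d16.png');snap('wrist','w16.png')
a=s[150:350,230:470][:,:,::-1];c=d[140:300,220:412][:,:,::-1]
cv2.imwrite('pics/c16.png',cv2.resize(a,(780,600),interpolation=cv2.INTER_CUBIC))
cv2.imwrite('pics/c16d.png',cv2.resize(c,(720,600),interpolation=cv2.INTER_CUBIC))
```

```text
t 24.6 tcp [ 0.4833 -0.1816  0.2541] yaw 96.05 tilt 0.23 q6 -0.53 F [ 0.8 -0.8 -0. ] w 4.52
```

View pics/c16.png

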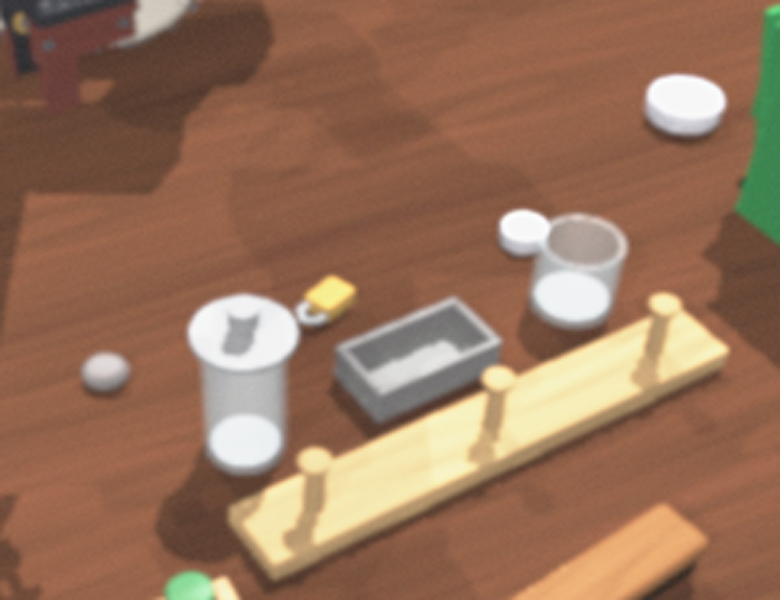

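View pics/c16d.png

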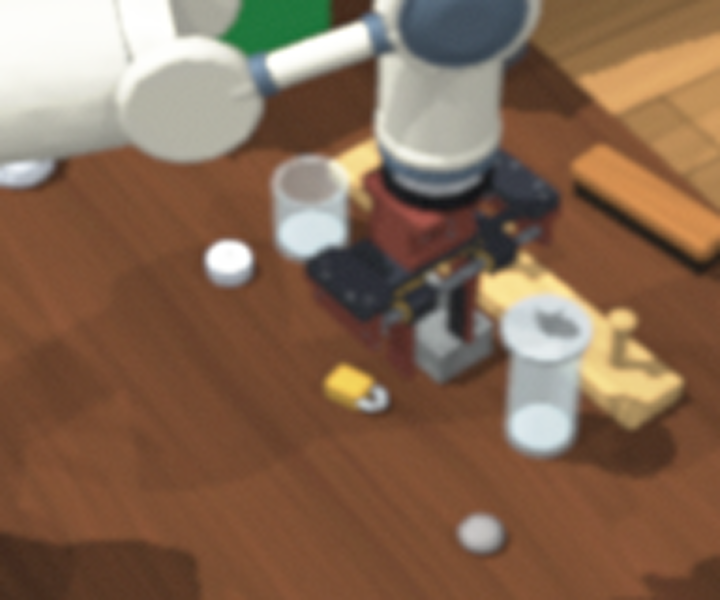

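Run:
```python
from h import *
g=lambda p,z:ray_fixed('scene',[(230+x/3.25,150+y/3) for x,y in p],z)[:,:2]
P=g([(315,460),(497,379),(664,304)],.078);u=P[2]-P[0];u/=np.hypot(*u);n=np.array([u[1],-u[0]])
f=lambda p:(((p-P[1])@n).round(4),((p-P[1])@u).round(4))
for k,v in dict(tallfloor=g([(245,443)],.004)[0],lid=g([(243.5,331)],.127)[0],short_rim=g([(583,241)],.07)[0],short_fl=g([(572,299)],.004)[0],dish=g([(335,350),(456,300),(500,343),(380,393)],.034).mean(0)).items():print(k,v,f(v))
c=g([(335,350),(456,300),(500,343),(380,393)],.034);s=c[1]-c[0]+c[2]-c[3];print('dish ang',np.degrees(np.arctan2(s[1],s[0])),'rack',np.degrees(np.arctan2(u[1],u[0])))
print('peb,tea,can,padl now', g([(105,368)],.01),g([(525,224)],.016),g([(685,97)],.026),g([(331,293)],.018))
a=cv2.imread('pics/s0.png').astype(int);b=cv2.imread('pics/s16.png').astype(int)
for nme,(x,y,r) in dict(pebble=(262,274,9),padlock=(330,251,11),tea=(391,227,8),can=(440,185,14)).items():
    A=a[y-r:y+r,x-r:x+r];best=min((np.abs(A-b[y-r+j:y+r+j,x-r+i:x+r+i]).mean(),i,j) for i in range(-4,5) for j in range(-4,5));print(nme,'best shift px',best[1:],round(best[0],1))
```

```text
tallfloor [ 0.6527 -0.1156] (np.float64(-0.0892), np.float64(-0.1494))
lid [ 0.6498 -0.1132] (np.float64(-0.0919), np.float64(-0.1467))
short_rim [0.6173 0.1843] (np.float64(-0.0933), np.float64(0.1526))
short_fl [0.6194 0.1834] (np.float64(-0.0914), np.float64(0.1515))
dish [0.639  0.0318] (np.float64(-0.0876), np.float64(-0.0013))
dish ang 95.27346026229327 rack 95.95194375850807
peb,tea,can,padl now [[ 0.5418 -0.1805]] [[0.5324 0.1919]] [[0.4451 0.4129]] [[0.544  0.0073]]
pebble best shift px (0, 0) 11.3
padlock best shift px (0, 0) 12.8
tea best shift px (0, 0) 8.2
can best shift px (0, 0) 2.2
```

Everything is within tolerance with margin, so I'll hand in.

Run:
```python
from h import *
o=get_obs();print(o['clock'],o['force'].round(2),o['joint_velocities'].round(3));print(hand_in())
```

```text
24.75 [ 0.28 -0.89  0.43] [ 0.005  0.014  0.006 -0.001  0.002  0.001]
the job is handed in; nothing more can be done
None
```

I set up the sorting row and handed the job in at 24.75 s. The tall jar stands at the crusher end (the rack's -y end), the short jar at the other end, and the largest dish between them. The lid is on the tall jar and the arm is clear of everything.

My last checks, from the scene camera in the rack's frame (x out from the rack, y along it, in mm):

| Thing | Measured | Target |
|---|---|---|
| Tall jar | (-89, -149) | (-90, -150) |
| Short jar | (-92, +152) | (-90, +150) |
| Dish | (-88, -1), about 0.7° off parallel | (-90, 0), parallel |
| Lid, relative to the tall jar | about 3–4 mm off centre | within 10 mm |

- **Standing upright:** in the last pictures the jars and dish stand upright and the lid lies flat on the rim.
- **Bystanders:** the pebble, padlock, tea light and can show no pixel shift between the first and last scene pictures.
- **Disagreements:** the wrist and scene cameras differed by 3–7 mm in x for the same points. I mostly aimed between them, and used the wrist reading for the dish pick-up. The dish and lid offsets carry a few millimetres of uncertainty, which is inside the tolerances.

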